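# Two-button interlock reset at the plant control desk

### The job

Reset the plant's safety interlock on the box with the two green buttons: push its sliding guard all the way open, press both green buttons down together with one fingertip on each and hold them down for two full seconds, then let them up and push the guard fully shut over them again. Only push and press: do not pinch the guard, and leave the red-button box and everything else on the desk as they are.

Things in the scene. Friction and masses are not known exactly. Their poses are not given: they have to be found in the camera images.
- green_box: the control box with the two GREEN buttons: grey, fixed to the desk, 170 (x) x 150 (y) x 50 (z) mm, with a green plate on its top behind the buttons. Origin: centre of its underside, on the desk. Box x points away from the robot at yaw 0, the way its guard opens; box y is along the line through its two buttons; its parts share its axes. A look-alike box with RED buttons stands on the other side; they may be swapped
- green_guard (a joint): travel of the green box's guard, m: 0 = shut over the buttons (may start up to 0.02), 0.065 = fully open at its stop, buttons clear. A hood 56 (x) x 136 (y) mm, yellow walls, its clear top 103 mm above the desk; shut, its middle is at box x = -40 mm. It slides along box +x to open, -x to shut, against 2 N of friction, and stays where it is left
- green_guard_front: yellow end wall of the green box's guard nearer the robot (box -x side), 136 mm wide, 5 mm thick, from 74 to 104 mm above the desk (it passes 4 mm over the buttons); push it along box +x to open. Origin: the middle of the wall, so its outer face is 2.5 mm towards box -x
- green_guard_back: yellow end wall at the other (box +x) side of the same guard, same size; push it along box -x to shut. Origin: the middle of the wall, its outer face 2.5 mm towards box +x
- green_left_button (a joint): how far the left green button is pressed, m: 0 = up, 0.008 = fully down; sprung, 1.5 N to start and 5 N fully down, and comes back up by itself; it counts as down from 0.005
- green_right_button (a joint): the same for the right green button
- green_left_cap: left (box +y) green button cap, round, 32 mm across. Origin: centre of its top face, 70 mm above the desk when up; at box x = -40, y = +32 mm. A black collar 42 mm across and 8 mm high surrounds its foot (collar top 58 mm above the desk). The guard's top covers it when shut, with 29 mm of air between
- green_right_cap: right (box -y) green button cap, same; at box x = -40, y = -32 mm, so the two centres are 64 mm apart
- red_box: look-alike control box with two RED buttons, a red plate and the same guard, shut; same sizes and axes as the green box. To be left alone
- red_guard (a joint): travel of the red box's guard, m, 0 = shut; to be left alone
- red_left_button (a joint): travel of the red box's left button, m, 0 = up; to be left alone
- red_right_button (a joint): the same for its right button; to be left alone
- mug: blue ceramic mug, 80 mm across and 95 mm tall, handle at its +y; loose on the desk, to be left alone. Origin: centre of its underside
- stapler: blue and black stapler, 130 x 34 x 38 mm; loose on the desk, to be left alone. Origin: centre of its underside
- handset: white phone handset lying flat, 150 x 48 x 22 mm; loose on the desk, to be left alone. Origin: centre of its underside
- marker: white marker pen with an orange cap, lying, 135 x 16 x 16 mm; loose on the desk, to be left alone. Origin: centre of its underside
- notepad: yellow block of notes, 76 x 76 x 22 mm; loose on the desk, to be left alone. Origin: centre of its underside
- mouse: black computer mouse, 105 x 60 x 34 mm; loose on the desk, to be left alone. Origin: centre of its underside
- sanitiser: clear bottle with a blue label and white cap, 48 mm across and 130 mm tall; loose on the desk, to be left alone. Origin: centre of its underside

How it is judged:
By the outcome, as a careful person would: the job done as asked, in the order asked, and still so for the second after the job is handed in, with the robot touching nothing.
It also fails if it takes over 54 s, if anything falls off the work surface, if the arm or the gripper's body presses on something with over 40 N, if the wrist force passes 120 N, or if a joint passes its speed limit or range.

### The arm

A 7-joint arm with a two-finger parallel gripper is mounted at the origin on the work surface. World frame = base frame: x ahead of the robot, y to its left, z up, the work surface at z = 0. Lengths are in m, angles in degrees, forces in N, time in s.
With the tool pointing down it reaches from about 0.425 to 0.875 m from the base axis. Payload 4.7 kg.
Tool frame: the origin (TCP) lies on the centre line of the jaws, within the pads' length; the fingertips stand ahead of it and the grasp point (between the pads) lies 2 mm behind it (env.tip_reach is the x of the fingertips in the tool frame, in m); x points along the fingers, z is the direction in which the jaws open and shut, and the axes are right-handed (so a half turn about x gives the same grasp; the last joint's range is limited). The gripper opens to 87 mm and grips with 3 to 60 N. Pads are 19 mm wide; open, the fingers measure 117 mm over their backs; the gripper's body (75 mm by 190 mm) begins 51 mm behind the grasp point.
Start: joints at [-66.4, 18.392, -4.016, 83.108, 1.295, 78.541, -3.26], TCP at [0.252, 0.599, 0.206] pointing down, gripper open.
Joint ranges: [-163.93, 163.93], [-17.29, 119.83], [-79.2, 71.16], [3.27, 140.29], [-89.18, 269.18], [5.43, 117.66], [-154.24, 154.24]. Speed limits (degrees/s): [147.25, 147.25, 180, 180, 180, 180, 180].

### API

Orientations are given as [roll, pitch, yaw] about the fixed x, y, z axes, in that order (R = Rz(yaw) Ry(pitch) Rx(roll)).
In Python, from cell import telemetry, optics, env, models gives the robot as it stands.
- The arm moves only by the shell command python3 -m pendant 'ROWS' [FORCE]. ROWS is JSON, a list of rows, each a list of 3 entries, a list of its own where there are three numbers: the finger opening in mm, from 0 to 87, then the shift along the tool's x, y, z in mm, then the turn, a rotation vector about the tool's x, y, z in rad. A call has 1 to 10 rows; each row is the pose to reach, as a shift and turn from the pose commanded when the call began, along the tool's axes at that moment; what a row does not reach only later rows make up. A row lasts 1/12 s, in which the tool goes at most 41.7 mm and 7.16 degrees, less where a joint would pass 70% of its speed; a pose out of reach is approached as far as the arm can. A call with a gripper value outside its range is refused whole. The fingers move at their own pace and stop on an object; FORCE is the grip in N (left out, the last holds). Time passes only in rows, so rows that repeat a pose let the fingers close. It gives the time, the measured TCP pose, the force and the opening at its end, in the units of the state.
- telemetry.get_obs(): the state, without advancing time (a new reading comes with each control period).
- optics.read_camera(name): name is "side" or "top" or "wrist"; returns a dict with "image" (420x560x3 uint8, blue, green, red), "range_z" (420x560 float32, m along the optical axis (not along the pixel's ray), 0 where there is no reading), "fx", "fy", "cx", "cy" (pixels), "cam_to_world" (4x4, takes a point from camera to world coordinates). Camera axes: x right, y up, looking along -z (the intrinsics and any distortion apply to the point x, -y, -z); pixel columns grow to the right and rows downward; lengths in m; the calibration is good to about 2 mm. A picture is of the moment at which its call begins.
- env.sign_off(): hands the job in, once; it reports no verdict.
Trained networks look in the newest picture that a camera, given by its name, has taken for a name from the list of things; names that differ only in an ending like _2 or _b are one class to them, and where a whole thing is asked for, a point or a joint stands for the part that bears it (a point fixed in the world has none). Each returns a list of dicts, best first, with "confidence" (0 to 1); they miss things now and then, are a little off and sometimes report something else, mostly with a low value. They report only what shows in the picture. A call takes as long as a camera call.
- models.masks_of(camera, label): "pixels" (420x560 bool, what is visible of it) and "extent" ([left, top, right, bottom] as shares, 0 to 1, of the picture: columns of its width, rows of its height, round what is visible of it).
- models.landmark_of(camera, label): "centre" ([row, column] as shares, 0 to 1, of the picture: columns of its width, rows of its height: a listed point, or the origin of a listed thing).
The state is a dict: "time_s": time; "qpos": joint angles; "joint_velocities": joint speeds; "effort": joint torques, N m; "tool_pos": TCP position; "tool_rot": TCP orientation; "force": force on the tool from outside, world axes, zero at the start; "wrist_torque": the same for the moment, N m; "grip_width": finger opening in m.
Only numpy, scipy, OpenCV 4.12 (cv2) and the standard library are available. Lean on these libraries where they do the work, as an engineer would, in place of code of your own. Each camera call takes 0.05 s, during which the arm holds its last target.

## Working session

There is one attempt and no reset: what is moved stays moved. The work goes in short steps, Python scripts to look and compute and a shell command to move; the robot and the scene stay as the last step left them, time stands still between calls to the robot, and variables do not carry over. Pictures are saved under pics/ and viewed, and the job is handed in when it is done.

```bash
ls; mkdir -p pics
python3 - <<'E'
from cell import telemetry, optics, env, models
import cv2
o=telemetry.get_obs();print(o,env.tip_reach)
for n in ["top","side","wrist"]:
    c=optics.read_camera(n);cv2.imwrite(f"pics/{n}0.png",c["image"])
    for l in ["green_box","red_box","green_left_cap","green_right_cap","green_guard_front","green_guard_back"]:
        r=models.landmark_of(n,l)
        print(n,l,[(round(d["confidence"],2),[round(d["centre"][0]*420),round(d["centre"][1]*560)]) for d in r[:3]])
E
```

```text
pics
{'time_s': 0.0, 'qpos': array([-66.39975585,  18.43991811,  -4.01469412,  83.17484497,
         1.29254249,  78.53976952,  -3.25946829]), 'joint_velocities': array([ 0.00597479,  0.0573985 , -0.1134534 , -0.03857786, -0.06630304,
        0.00563555,  0.0017166 ]), 'effort': array([ 2.36603091e-04, -4.91298151e+01, -4.03788993e-01, -3.12525415e+01,
       -6.40361197e-02,  4.38436959e-02,  1.83482834e-04]), 'tool_pos': array([0.25162258, 0.59869225, 0.20505217]), 'tool_rot': array([-178.14171373,   89.89051103, -110.93296295]), 'force': array([ 0.46958592,  0.77424486, -0.22811877]), 'wrist_torque': array([-0.01220688,  0.00230518, -0.00689233]), 'grip_width': 0.08708542795210562} 0.017
top green_box [(0.71, [243, 216])]
top red_box [(0.82, [231, 347])]
top green_left_cap []
top green_right_cap []
top green_guard_front [(0.58, [270, 410]), (0.43, [249, 212])]
top green_guard_back [(0.55, [235, 209])]
side green_box [(0.95, [175, 268]), (0.67, [357, 327])]
side red_box [(0.83, [285, 294])]
side green_left_cap []
side green_right_cap [(0.45, [169, 258]), (0.31, [223, 296])]
side green_guard_front [(0.46, [153, 254])]
side green_guard_back [(0.4, [154, 270])]
wrist green_box []
wrist red_box []
wrist green_left_cap []
wrist green_right_cap []
wrist green_guard_front []
wrist green_guard_back []
```

View pics/top0.png

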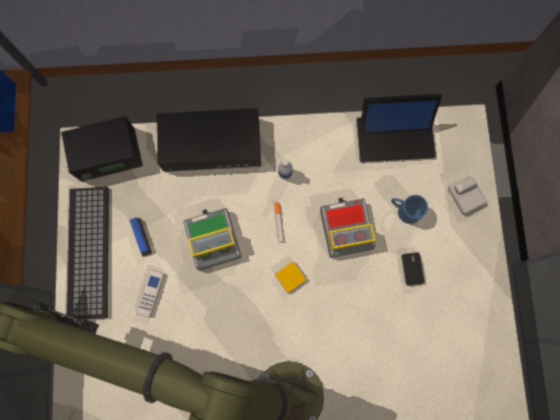

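View pics/side0.png

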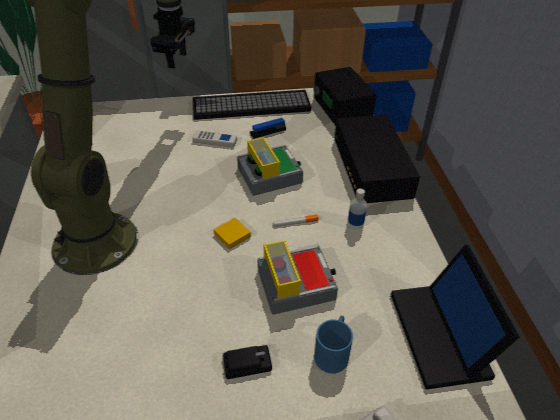

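The green box is on the robot's left in the top view, around pixel (212,238), with its guard near shut. The red box is at (347,228). Next I'll measure the green box's pose from the depth images.

```bash
cat > h.py <<'E'
import numpy as np, cv2
from cell import telemetry, optics, env, models
def cloud(c):
    z=c["range_z"].astype(float);v,u=np.mgrid[0:z.shape[0],0:z.shape[1]]
    p=np.stack([(u-c["cx"])/c["fx"]*z,-(v-c["cy"])/c["fy"]*z,-z,np.ones_like(z)],-1)
    P=(p@np.array(c["cam_to_world"]).T)[...,:3];P[z<=0]=np.nan
    return P
E
python3 - <<'E'
from h import *
for n in ["top","side"]:
    c=optics.read_camera(n);print(n,{k:c[k] for k in c if k not in("image","range_z")})
    P=cloud(c);np.save(f"{n}P.npy",P);np.save(f"{n}I.npy",c["image"])
    m=models.masks_of(n,"green_box")[0]["pixels"]
    Q=P[m];Q=Q[~np.isnan(Q[:,0])]
    print(len(Q),np.percentile(Q,[1,50,99],axis=0).round(3))
    print(np.histogram(Q[:,2],bins=np.arange(-.01,.13,.01)))
    hsv=cv2.cvtColor(c["image"],cv2.COLOR_BGR2HSV)
    k=cv2.dilate(m.astype(np.uint8),np.ones((5,5)))>0
    for nm,lo,hi in [("yellow",(20,120,80),(35,255,255)),("green",(50,120,40),(80,255,255))]:
        mm=(cv2.inRange(hsv,lo,hi)>0)&k; R=P[mm];R=R[~np.isnan(R[:,0])]
        if nm=="yellow":R=R[R[:,2]>.098]
        if nm=="green":R=R[R[:,2]<.06]
        if len(R)>5: print(nm,len(R),R.mean(0).round(4),cv2.minAreaRect(R[:,:2].astype(np.float32)*1000))
    R=Q[(Q[:,2]>.04)&(Q[:,2]<.06)]
    print("boxtop",cv2.minAreaRect(R[:,:2].astype(np.float32)*1000))
c=np.load("topI.npy");cv2.imwrite("pics/topz.png",cv2.resize(c[190:290,160:270],None,fx=6,fy=6,interpolation=cv2.INTER_CUBIC)[:600,:])
c=np.load("sideI.npy");cv2.imwrite("pics/sidez.png",cv2.resize(c[125:205,220:320],None,fx=7,fy=7,interpolation=cv2.INTER_CUBIC))
E
```

```text
top {'fx': 542.250184099006, 'fy': 542.250184099006, 'cx': 283.58963153401993, 'cy': 217.42432911265493, 'cam_to_world': array([[-0.05486187,  0.97788271, -0.20183055,  0.20972161],
       [-0.99848498, -0.05458576,  0.00693795, -0.00440055],
       [-0.00423257,  0.2019054 ,  0.97939588,  1.79923724],
       [ 0.        ,  0.        ,  0.        ,  1.        ]])}
2528 [[ 0.422  0.138 -0.001]
 [ 0.503  0.22   0.054]
 [ 0.611  0.306  0.111]]
(array([ 28,  51,  29,  34,  40, 556, 870,  76,  33,  23, 153, 584,  50,
         0]), array([-0.01,  0.  ,  0.01,  0.02,  0.03,  0.04,  0.05,  0.06,  0.07,
        0.08,  0.09,  0.1 ,  0.11,  0.12,  0.13]))
yellow 209 [0.4943 0.2199 0.1048] ((495.27398681640625, 218.41017150878906), (57.5915641784668, 135.88180541992188), 13.842925071716309)
green 416 [0.5573 0.2331 0.0513] ((557.5980224609375, 232.98880004882812), (52.64410400390625, 114.73452758789062), 21.062150955200195)
boxtop ((515.2689208984375, 223.4792938232422), (172.18023681640625, 150.45916748046875), 14.09620475769043)
side {'fx': 501.715951116164, 'fy': 501.715951116164, 'cx': 287.8
[... 258 characters left out ...]
 ,  0.        ,  0.        ,  1.        ]])}
2571 [[0.422 0.13  0.003]
 [0.503 0.177 0.051]
 [0.61  0.3   0.106]]
(array([ 13, 109, 164, 164, 174, 571, 534,  92,  81,  78, 138, 453,   0,
         0]), array([-0.01,  0.  ,  0.01,  0.02,  0.03,  0.04,  0.05,  0.06,  0.07,
        0.08,  0.09,  0.1 ,  0.11,  0.12,  0.13]))
yellow 181 [0.4937 0.2057 0.1024] ((495.6415100097656, 214.66139221191406), (57.840858459472656, 140.4460906982422), 13.135631561279297)
green 279 [0.5648 0.2234 0.0502] ((578.8359985351562, 231.0155029296875), (76.18924713134766, 125.2098388671875), 3.199759006500244)
boxtop ((514.8445434570312, 219.8031768798828), (170.5797576904297, 156.67779541015625), 14.213930130004883)
```

```bash
ls pics
```

```text
side0.png
sidez.png
top0.png
topz.png
wrist0.png
```

View pics/topz.png

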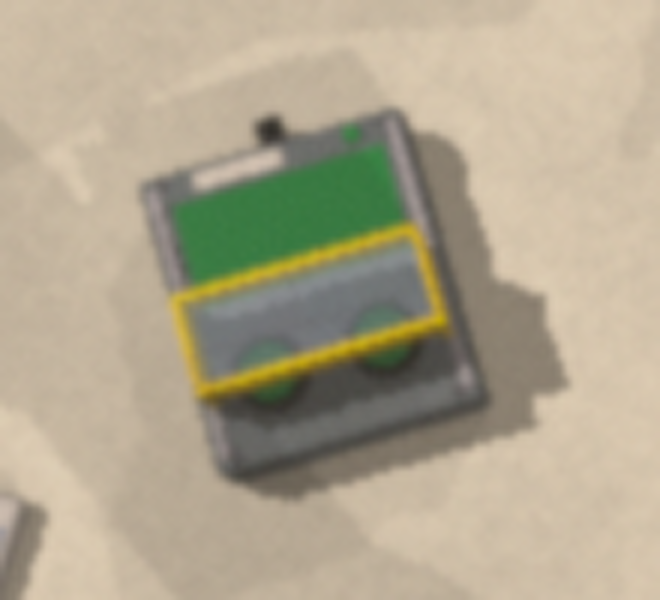

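View pics/sidez.png

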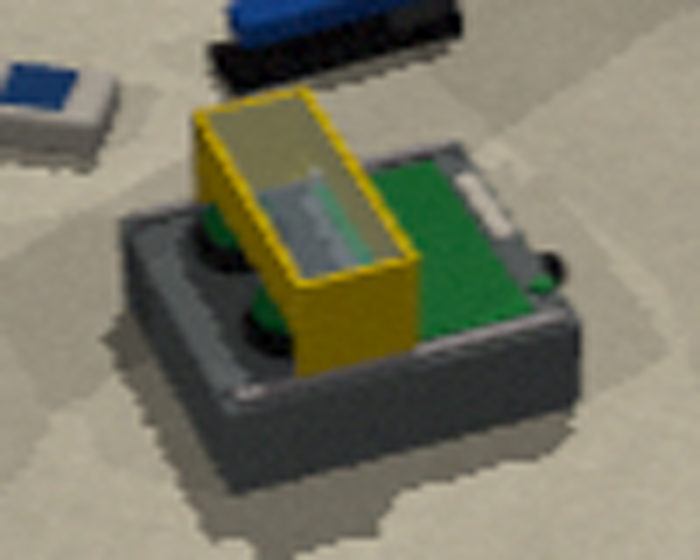

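The zoomed views show the green box at about (0.515, 0.223), yaw about 14°. Its guard is about 20 mm open. I'll write a helper that works out shifts in tool axes.

```bash
cat >> h.py <<'E'
from scipy.spatial.transform import Rotation as Ro
C=np.array([.515,.2228]);YAW=14.0
def tgt(lx,ly,tipz):
    Rz=Ro.from_euler("z",YAW,degrees=True)
    p=Rz.apply([lx,ly,0])+[*C,0]; p[2]=tipz+env.tip_reach
    return p
def plan(lx,ly,tipz):
    o=telemetry.get_obs();R0=Ro.from_euler("xyz",o["tool_rot"],degrees=True)
    p=tgt(lx,ly,tipz);xd=np.array([0,0,-1.])
    best=None
    for s in(1,-1):
        z=s*Ro.from_euler("z",YAW,degrees=True).apply([0,1,0]);y=np.cross(z,xd)
        R=Ro.from_matrix(np.stack([xd,y,z],1));rv=(R0.inv()*R).as_rotvec()
        if best is None or np.linalg.norm(rv)<np.linalg.norm(best):best=rv
    d=R0.inv().apply(p-o["tool_pos"])*1000
    L=Ro.from_euler("z",-YAW,degrees=True).apply(o["tool_pos"]-[*C,0])
    print("now local",(L*1000).round(1),"tipz",round((o["tool_pos"][2]-env.tip_reach)*1000,1),"F",o["force"].round(1),"t",o["time_s"],"w",o["grip_width"])
    print("world tgt",p.round(4),"shift",d.round(1),"turn",best.round(4), "\naxes\n",R0.as_matrix().round(2))
E
python3 -c "
from h import *
plan(-.085,0,.189)"
```

```text
now local [-164.3  428.9  206.2] tipz 189.2 F [-1.1 -0.4  0. ] t 1.25 w 0.08693018268726818
world tgt [0.4325 0.2022 0.206 ] shift [ 2.000e-01 -3.204e+02 -2.960e+02] turn [-6.421e-01  1.000e-04  1.000e-04] 
axes
 [[ 0.   -0.92  0.39]
 [ 0.    0.39  0.92]
 [-1.   -0.    0.  ]]
```

```bash
python3 -m pendant '[[49,[0,-30,-28],[-0.06,0,0]],[49,[0,-60,-56],[-0.12,0,0]],[49,[0,-88,-82],[-0.18,0,0]],[49,[0,-116,-108],[-0.24,0,0]],[49,[0,-144,-134],[-0.3,0,0]],[49,[0,-172,-160],[-0.36,0,0]],[49,[0,-200,-186],[-0.42,0,0]],[49,[0,-228,-212],[-0.48,0,0]],[49,[0,-256,-238],[-0.54,0,0]],[49,[0,-284,-264],[-0.6,0,0]]]'; python3 -c "
from h import *
plan(-.085,0,.189)"
```

```text
time_s: 2.08
tool_pos: [0.4119, 0.2441, 0.2065]
tool_rot: [-53.3, 89.9, 48.4]
force: [0.9, -0.2, 0.1]
grip_width: 0.0488
now local [-94.9  45.6 206.5] tipz 189.5 F [ 0.9 -0.2  0.1] t 2.0833 w 0.048846906763576385
world tgt [0.4325 0.2022 0.206 ] shift [  0.5 -11.7 -45.2] turn [-0.0391  0.0006  0.0009] 
axes
 [[ 0.   -0.98 -0.2 ]
 [ 0.   -0.2   0.98]
 [-1.   -0.    0.  ]]
```

```bash
python3 -m pendant '[[49,[0,-6,-23],[-0.02,0,0]],[49,[0,-12,-45],[-0.04,0,0]],[49,[0,-12,-45],[-0.04,0,0]],[49,[0,-12,-45],[-0.04,0,0]]]'
python3 - <<'E'
from h import *
plan(-.085,0,.085)
for n in ["wrist","top"]:
    c=optics.read_camera(n);cv2.imwrite(f"pics/{n}1.png",c["image"])
    print(n,c["fx"],c["cam_to_world"].round(3).tolist())
E
```

```text
time_s: 2.42
tool_pos: [0.4327, 0.2031, 0.2065]
tool_rot: [-42.3, 90.0, 61.4]
force: [-0.9, 1.3, -0.9]
grip_width: 0.0488
now local [-84.6   0.8 206.5] tipz 189.5 F [-0.9  1.3 -0.9] t 2.4167 w 0.0488490528722442
world tgt [0.4325 0.2022 0.102 ] shift [104.5   0.5  -0.9] turn [-0.0055  0.0006  0.0006] 
axes
 [[ 0.   -0.97 -0.24]
 [ 0.   -0.24  0.97]
 [-1.   -0.    0.  ]]
wrist 316.56797280770894 [[-0.236, -0.931, -0.279, 0.356], [0.972, -0.226, -0.07, 0.184], [0.002, -0.288, 0.958, 0.385], [0.0, 0.0, 0.0, 1.0]]
top 542.250184099006 [[-0.055, 0.978, -0.202, 0.21], [-0.998, -0.055, 0.007, -0.004], [-0.004, 0.202, 0.979, 1.799], [0.0, 0.0, 0.0, 1.0]]
```

View pics/wrist1.png

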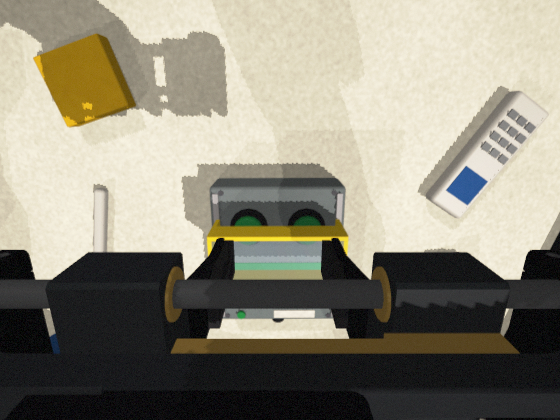

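The wrist picture shows the notepad at top left, the handset at right, and the green box seen from the robot's side. The buttons are at about columns 248 and 305, row 218, with the front wall at row 232. I'll check the predicted pose against it.

Run:
```python
from h import *
c=optics.read_camera("wrist");P=cloud(c)
L=Ro.from_euler("z",-YAW,degrees=True).apply((np.nan_to_num(P,nan=9)-[*C,0]).reshape(-1,3)).reshape(P.shape)*1000
hsv=cv2.cvtColor(c["image"],cv2.COLOR_BGR2HSV)
g=(cv2.inRange(hsv,(45,80,20),(85,255,255))>0)
roi=np.zeros(g.shape,bool);roi[190:232,215:345]=1
G=L[g&roi];G=G[(G[:,2]>50)&(G[:,2]<80)]
print(len(G))
for s in(1,-1):
    H=G[G[:,1]*s>0];print("cap",len(H),np.percentile(H,[2,50,98],axis=0).round(1).tolist(),cv2.minEnclosingCircle(H[H[:,2]>66][:,:2].astype(np.float32)) if (H[:,2]>66).sum()>3 else None)
y=(cv2.inRange(hsv,(20,120,80),(35,255,255))>0);roi[:]=0;roi[200:250,195:360]=1
Y=L[y&roi];Y=Y[(Y[:,2]>70)];print("yel",len(Y),np.percentile(Y,[2,50,98],axis=0).round(1).tolist())
W=Y[(Y[:,2]<100)];print(np.polyfit(W[:,1],W[:,0],1),np.median(W,0))
# front rim of box top
T=L[(abs(L[...,2]-50)<4)&(abs(L[...,1])<90)&(L[...,0]<-30)&(L[...,0]>-110)];print("boxtop",np.percentile(T,[1,99],axis=0).round(1).tolist())
```

```text
417
cap 207 [[-53.5, 18.8, 57.6], [-49.4, 31.2, 69.6], [-45.1, 44.3, 71.8]] ((-45.20808410644531, 32.013404846191406), 13.399548530578613)
cap 210 [[-53.6, -45.7, 57.9], [-49.7, -31.4, 69.5], [-44.4, -18.8, 71.4]] ((-45.491329193115234, -32.083072662353516), 13.330798149108887)
yel 2073 [[-47.2, -66.5, 76.5], [-46.5, -0.5, 96.7], [-38.7, 66.1, 105.7]]
[ 2.67118092e-03 -4.66181629e+01] [-46.63072344  -0.44097709  88.42244744]
boxtop [[-82.5, -73.1, 46.9], [-38.3, 73.1, 53.8]]
```

The pose holds to about 1–2 mm, and the front wall's outer face is at box x ≈ −47. I'll lower in front of it.

```bash
python3 -m pendant '[[49,[35,0,-1],[0,0,0]],[49,[70,0,-1],[0,0,0]],[49,[104,0,-1],[0,0,0]],[49,[104,0,-1],[0,0,0]],[49,[104,0,-1],[0,0,0]]]'; python3 -c "
from h import *
plan(-.058,0,.085)"
```

```text
time_s: 2.98
tool_pos: [0.4308, 0.2035, 0.1012]
tool_rot: [108.0, 89.8, -148.1]
force: [0.7, 0.2, 1.1]
grip_width: 0.0493
now local [-86.4   1.7 101.2] tipz 84.2 F [0.7 0.2 1.1] t 2.9833 w 0.04925546395890322
world tgt [0.4587 0.2088 0.102 ] shift [ -0.9 -28.4  -1.6] turn [-0.0003 -0.0012 -0.0037] 
axes
 [[-0.   -0.97 -0.24]
 [-0.   -0.24  0.97]
 [-1.    0.   -0.  ]]
```

```bash
python3 -m pendant '[[49,[-1,-12,-1],[0,0,0]],[49,[-1,-22,-1],[0,0,0]],[49,[-1,-28,-1],[0,0,0]],[49,[-1,-32,-1],[0,0,0]],[49,[-1,-36,-1],[0,0,0]],[49,[-1,-40,-1],[0,0,0]],[49,[-1,-45,-1],[0,0,0]],[49,[-1,-50,-1],[0,0,0]],[49,[-1,-55,-1],[0,0,0]],[49,[-1,-60,-1],[0,0,0]]]'
python3 - <<'E'
from h import *
plan(-.0125,0,.085)
c=optics.read_camera("side");cv2.imwrite("pics/side2.png",cv2.resize(c["image"][90:210,180:340],None,fx=5,fy=5,interpolation=cv2.INTER_CUBIC))
E
```

```text
time_s: 3.82
tool_pos: [0.4913, 0.2167, 0.1031]
tool_rot: [44.1, 90.0, 148.0]
force: [0.1, 0.1, -0.7]
grip_width: 0.0492
now local [-2.440e+01 -1.000e-01  1.031e+02] tipz 86.1 F [ 0.1  0.1 -0.7] t 3.8167 w 0.04917209442937817
world tgt [0.5029 0.2198 0.102 ] shift [  1.1 -11.9   0.2] turn [-0.0021  0.     -0.    ] 
axes
 [[-0.   -0.97 -0.24]
 [ 0.   -0.24  0.97]
 [-1.    0.    0.  ]]
```

View pics/side2.png

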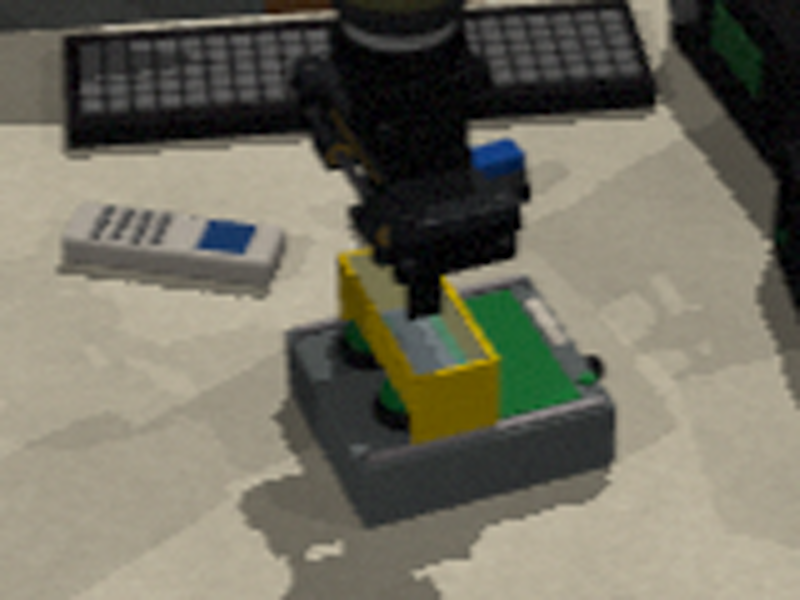

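The side picture shows the guard unmoved and the fingertip seemingly above its clear top. I need to check how that fits the reported height.

Run:
```python
from h import *
c=optics.read_camera("side");P=cloud(c);M=np.linalg.inv(c["cam_to_world"])
def proj(p):
    q=M@[*p,1];return np.array([c["cx"]+c["fx"]*q[0]/-q[2],c["cy"]-c["fy"]*q[1]/-q[2]])
Rz=Ro.from_euler("z",YAW,degrees=True)
im=cv2.resize(c["image"],None,fx=5,fy=5,interpolation=cv2.INTER_CUBIC)
o=telemetry.get_obs();z=o["tool_pos"][2]-.017
for lx,ly,zz,col in [(-24,-32,z*1000,(0,0,255)),(-24,32,z*1000,(255,0,255)),(-24,-32,103,(255,255,0)),(-24,-32,120,(255,0,0)),(-47,-68,104,(0,255,0)),(-47,-68,50,(0,255,0)),(9,-68,104,(0,255,0))]:
    p=Rz.apply([lx/1000,ly/1000,0])+[*C,zz/1000];u=proj(p);cv2.circle(im,tuple((u*5+2).astype(int).tolist()),4,col,-1);print(lx,ly,zz,u.round(1))
cv2.imwrite("pics/side3.png",im[450:1050,900:1700])
L=Rz.inv().apply((np.nan_to_num(P,nan=9)-[*C,0]).reshape(-1,3)).reshape(P.shape)*1000
for r in range(140,160,2): print(r,L[r,262:270].round(0)[::2].tolist())
print(o["time_s"],o["tool_pos"],o["qpos"],o["force"])
```

```text
-24 -32 86.12021128679105 [264.9 161. ]
-24 32 86.12021128679105 [257.6 149.2]
-24 -32 103 [264.8 156.6]
-24 -32 120 [264.7 152.1]
-47 -68 104 [261.9 165. ]
-47 -68 50 [262.3 179. ]
9 -68 104 [279.4 160.7]
140 [[-53.0, -92.0, 213.0], [-45.0, -84.0, 205.0], [-41.0, -90.0, 208.0], [-34.0, -87.0, 204.0]]
142 [[-52.0, -87.0, 202.0], [-48.0, -94.0, 206.0], [-40.0, -87.0, 199.0], [-33.0, -86.0, 196.0]]
144 [[-51.0, -85.0, 194.0], [-46.0, -86.0, 193.0], [-41.0, -89.0, 194.0], [-35.0, -89.0, 192.0]]
146 [[-33.0, -35.0, 147.0], [-28.0, -38.0, 148.0], [-21.0, -36.0, 145.0], [-15.0, -35.0, 142.0]]
148 [[-34.0, -36.0, 141.0], [-27.0, -36.0, 139.0], [-22.0, -37.0, 138.0], [-14.0, -35.0, 135.0]]
150 [[-33.0, -32.0, 131.0], [-25.0, -28.0, 126.0], [-21.0, -34.0, 129.0], [-14.0, -33.0, 126.0]]
152 [[-33.0, -33.0, 124.0], [-27.0, -33.0, 122.0], [-20.0, -32.0, 120.0], [-15.0, -35.0, 120.0]]
154 [[-28.0, -18.0, 104.0], [-20.0, -13.0, 98.0], [-16.0, -21.0, 102.0], [-11.0, -24.0, 103.0]]
156 [[-31.0, -27.0, 104.0], [-23.0, -22.0, 98.0], [-19.0, -29.0, 102.0], [-15.0, -36.0, 106.0]]
158 [[-35.0, -36.0, 104.0], [-29.0, -38.0, 103.0], [-21.0, -35.0, 99.0], [-18.0, -42.0, 104.0]]
3.9167 [0.4916967  0.21671623 0.10312021] [-39.12980736   9.05418296  13.65638858 107.05898766  -2.34816573
  64.13792336  79.24979581] [ 0.14223183 -0.21738497 -0.0784718 ]
```

View pics/side3.png

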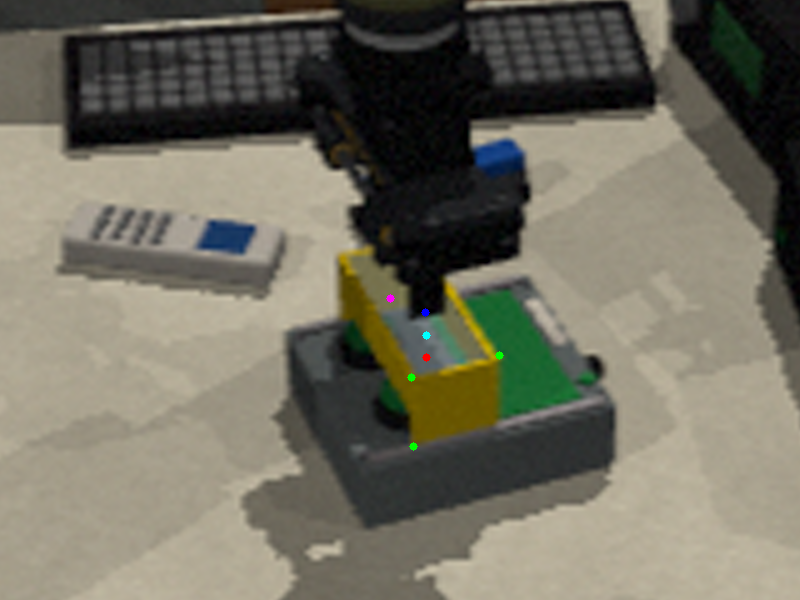

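The red dot (reported tip) is about 30 mm below the tip in the image. I'll check whether that offset was there at the start and what the wrist camera says.

Run:
```python
from h import *
P=np.load("sideP.npy");I=np.load("sideI.npy")
# start pose: points within 15cm of (0.252,0.599)
d=np.hypot(P[...,0]-.252,P[...,1]-.599)
S=P[(d<.13)&(P[...,2]>.05)&(P[...,2]<.5)];print(len(S),np.percentile(S[:,2],[0,1,5,50]).round(3))
print(np.histogram(S[:,2],bins=np.arange(.1,.4,.02)))
q=S[S[:,2]<.22];print(q.mean(0),np.median(q,0))
c=optics.read_camera("wrist");o=telemetry.get_obs()
print("wristcam",c["cam_to_world"][:3,3],o["tool_pos"],c["cam_to_world"][2,3]-o["tool_pos"][2])
Pw=cloud(c)
Rz=Ro.from_euler("z",YAW,degrees=True)
L=Rz.inv().apply((np.nan_to_num(Pw,nan=9)-[*C,0]).reshape(-1,3))*1000
T=L[(abs(L[:,1])<75)&(L[:,0]<-30)&(L[:,0]>-90)&(L[:,2]<150)]
print(np.histogram(T[:,2],bins=np.arange(-30,150,10)))
T=L[(abs(L[:,1])>120)&(abs(L[:,0])<190)&(L[:,2]<60)];print("desk z from wrist",np.median(T[:,2]))
cv2.imwrite("pics/w4.png",c["image"])
```

```text
1770 [0.218 0.227 0.245 0.335]
(array([  0,   0,   0,   0,   0,   2,  67,  75,  56,  88, 276, 428, 141,
       118, 246]), array([0.1 , 0.12, 0.14, 0.16, 0.18, 0.2 , 0.22, 0.24, 0.26, 0.28, 0.3 ,
       0.32, 0.34, 0.36, 0.38, 0.4 ]))
[0.25000768 0.60166742 0.21861945] [0.25000768 0.60166742 0.21861945]
wristcam [0.41528325 0.19736574 0.28215476] [0.49116392 0.21659425 0.10301992] 0.17913483737128794
(array([   0,    0,  333, 1232,  156,  175,  187, 2481, 8314,  483,  854,
        861, 1053, 6382,    2,  290,  363]), array([-30, -20, -10,   0,  10,  20,  30,  40,  50,  60,  70,  80,  90,
       100, 110, 120, 130, 140]))
desk z from wrist 0.7642851602560895
```

View pics/w4.png

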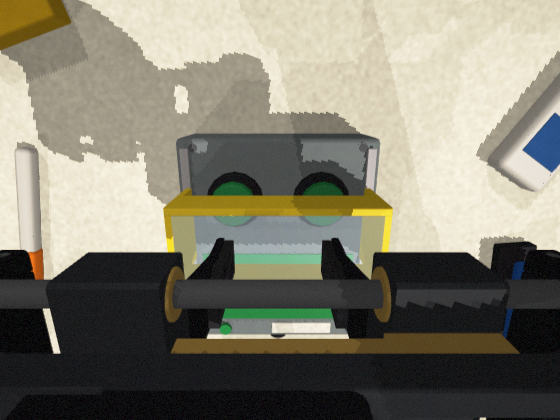

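The tips sit about 15 mm above the reported TCP, both now and in the start image (tip z 0.218 with TCP at 0.205). So `tip_reach` doesn't match what the cameras show. I'll measure the tips from the wrist depth as well.

Run:
```python
from h import *
Rz=Ro.from_euler("z",YAW,degrees=True)
for n in("wrist","side"):
    c=optics.read_camera(n);o=telemetry.get_obs();P=cloud(c)
    L=Rz.inv().apply((np.nan_to_num(P,nan=9)-[*C,0]).reshape(-1,3)).reshape(P.shape)*1000
    dark=c["image"].max(2)<60
    for s in(1,-1):
        m=dark&(abs(L[...,1]*s-33)<14)&(abs(L[...,0]+24)<20)&(L[...,2]>107)&(L[...,2]<175)
        T=L[m]
        if len(T):
            print(n,s,len(T),np.percentile(T[:,2],[0,2,10,50]).round(1),"lowest pts",np.median(T[T[:,2]<np.percentile(T[:,2],15)],0).round(1),"x rng",np.percentile(T[:,0],[2,98]).round(1),"y rng",np.percentile(T[:,1],[2,98]).round(1))
    print(o["tool_pos"])
```

```text
wrist 1 1573 [119.3 122.1 127.9 151.2] lowest pts [-33.7  25.7 125.9] x rng [-35.8 -15.5] y rng [23.8 35.3]
wrist -1 1576 [119.3 122.2 128.2 151.3] lowest pts [-33.9 -26.9 126.3] x rng [-36.  -15.7] y rng [-36.4 -24.9]
[0.49084115 0.21655563 0.10300184]
side 1 14 [119.  119.7 122.1 126.6] lowest pts [-32.4  25.7 120.4] x rng [-37.  -27.7] y rng [20.6 30.9]
side -1 54 [118.2 119.6 121.7 134.9] lowest pts [-27.1 -31.6 121.5] x rng [-37.8 -16.7] y rng [-42.4 -30.3]
[0.49069134 0.21656425 0.10302564]
```

Both cameras agree that the tips are 16 mm behind the TCP, so I'll use −0.016 for the reach. Now back up, go lower, and repeat.

```bash
sed -i 's/env\.tip_reach/TR/g; 1i TR=-0.016' h.py
python3 -m pendant '[[50,[0,31,0],[0,0,0]],[50,[0,61,0],[0,0,0]],[50,[0,61,0],[0,0,0]],[50,[34,61,0],[0,0,0]],[50,[34,61,0],[0,0,0]],[50,[34,61,0],[0,0,0]]]'; python3 -c "
from h import *
plan(-.058,0,.086)"
```

```text
time_s: 4.57
tool_pos: [0.4304, 0.2013, 0.0683]
tool_rot: [108.2, 89.8, -147.9]
force: [0.4, -0.5, 0.5]
grip_width: 0.0495
now local [-87.3  -0.4  68.3] tipz 84.3 F [ 0.4 -0.5  0.5] t 4.5667 w 0.049507118282062286
world tgt [0.4587 0.2088 0.07  ] shift [ -1.8 -29.3   0.5] turn [-0.0021 -0.0011 -0.0033] 
axes
 [[-0.   -0.97 -0.24]
 [-0.   -0.24  0.97]
 [-1.    0.   -0.  ]]
```

```bash
python3 -m pendant '[[50,[-1,-12,0],[0,0,0]],[50,[-1,-22,0],[0,0,0]],[50,[-1,-28,0],[0,0,0]],[50,[-1,-32,0],[0,0,0]],[50,[-1,-36,0],[0,0,0]],[50,[-1,-40,0],[0,0,0]],[50,[-1,-45,0],[0,0,0]],[50,[-1,-50,0],[0,0,0]],[50,[-1,-55,0],[0,0,0]],[50,[-1,-60,0],[0,0,0]]]'
python3 - <<'E'
from h import *
plan(-.0125,0,.085)
c=optics.read_camera("side");cv2.imwrite("pics/side4.png",cv2.resize(c["image"][90:210,180:340],None,fx=5,fy=5,interpolation=cv2.INTER_CUBIC))
E
```

```text
time_s: 5.4
tool_pos: [0.4903, 0.2165, 0.0701]
tool_rot: [85.6, 90.0, -170.6]
force: [-2.3, -0.6, 1.4]
grip_width: 0.0498
now local [-25.5  -0.2  70.1] tipz 86.1 F [-2.3 -0.6  1.4] t 5.4 w 0.04976217733422402
world tgt [0.5029 0.2198 0.069 ] shift [  1.1 -13.    0.2] turn [-0.0021  0.     -0.0002] 
axes
 [[-0.   -0.97 -0.24]
 [-0.   -0.24  0.97]
 [-1.    0.    0.  ]]
```

View pics/side4.png

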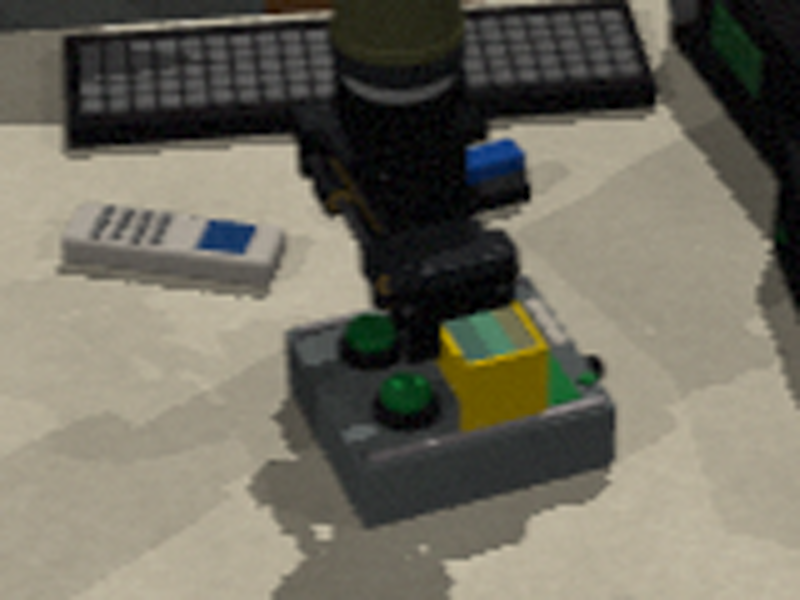

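Now the guard is moving with about 2.4 N on the tool, and both green buttons are uncovered. I'll push slowly to the stop.

```bash
python3 -m pendant '[[50,[1,-4,0],[0,0,0]],[50,[1,-8,0],[0,0,0]],[50,[1,-10,0],[0,0,0]],[50,[1,-12,0],[0,0,0]],[50,[1,-13,0],[0,0,0]],[50,[1,-14,0],[0,0,0]],[50,[1,-14,0],[0,0,0]]]'; python3 -c "
from h import *
plan(-.0125,0,.085)"
```

```text
time_s: 6.03
tool_pos: [0.503, 0.2196, 0.069]
tool_rot: [94.8, 89.9, -161.3]
force: [-3.0, -0.4, 1.4]
grip_width: 0.0499
now local [-12.4  -0.2  69. ] tipz 85.0 F [-3.  -0.4  1.4] t 6.0333 w 0.04991871492431379
world tgt [0.5029 0.2198 0.069 ] shift [-0.   0.1  0.2] turn [-0.0021 -0.0001 -0.0013] 
axes
 [[-0.   -0.97 -0.24]
 [-0.   -0.24  0.97]
 [-1.    0.   -0.  ]]
```

Not at the stop yet, so I'll go on in 1 mm steps and watch the force.

```bash
python3 -m pendant '[[50,[0,-1,0],[0,0,0]],[50,[0,-2,0],[0,0,0]],[50,[0,-2,0],[0,0,0]]]';python3 -m pendant '[[50,[0,-1,0],[0,0,0]],[50,[0,-2,0],[0,0,0]],[50,[0,-2,0],[0,0,0]]]'; python3 -c "
from h import *
plan(-.0125,0,.085)"
```

```text
time_s: 6.28
tool_pos: [0.503, 0.2196, 0.0689]
tool_rot: [93.1, 89.7, -163.0]
force: [-9.1, -2.5, 5.3]
grip_width: 0.0502
time_s: 6.53
tool_pos: [0.5029, 0.2196, 0.0689]
tool_rot: [93.0, 89.4, -163.1]
force: [-13.6, -3.6, 9.8]
grip_width: 0.0502
now local [-12.5  -0.2  68.9] tipz 84.9 F [-13.6  -3.6   9.8] t 6.5333 w 0.05016427651486613
world tgt [0.5029 0.2198 0.069 ] shift [-0.1  0.   0.2] turn [-0.0018 -0.0005 -0.0097] 
axes
 [[-0.01 -0.97 -0.24]
 [-0.   -0.24  0.97]
 [-1.    0.01 -0.  ]]
```

The force rose to 14 N with no further travel, so the guard is at its stop, and the tool position matches the box pose. Next I'll back off over the buttons at box x −40.

```bash
python3 -m pendant '[[50,[0,6,0],[0,0,0]],[50,[0,20,0],[0,0,0]],[50,[0,31,0],[0,0,0]],[50,[0,31,0],[0,0,0]],[50,[0,31,0],[0,0,0]]]'
python3 - <<'E'
from h import *
plan(-.040,0,.072)
for n in("side","wrist","top"):
    c=optics.read_camera(n);im=c["image"]
    if n=="side":im=cv2.resize(im[90:210,180:340],None,fx=5,fy=5,interpolation=cv2.INTER_CUBIC)
    if n=="top":im=cv2.resize(im[190:290,160:270],None,fx=5,fy=5,interpolation=cv2.INTER_CUBIC)
    cv2.imwrite(f"pics/{n}5.png",im)
E
```

```text
time_s: 6.95
tool_pos: [0.4784, 0.2137, 0.0698]
tool_rot: [-77.7, 89.8, 26.2]
force: [0.4, 1.1, -0.0]
grip_width: 0.0502
now local [-37.7   0.1  69.8] tipz 85.8 F [ 0.4  1.1 -0. ] t 6.95 w 0.05018511171309181
world tgt [0.4762 0.2131 0.056 ] shift [13.8  2.3 -0.1] turn [-0.0017  0.0007  0.003 ] 
axes
 [[ 0.   -0.97 -0.24]
 [ 0.   -0.24  0.97]
 [-1.   -0.    0.  ]]
```

View pics/side5.png

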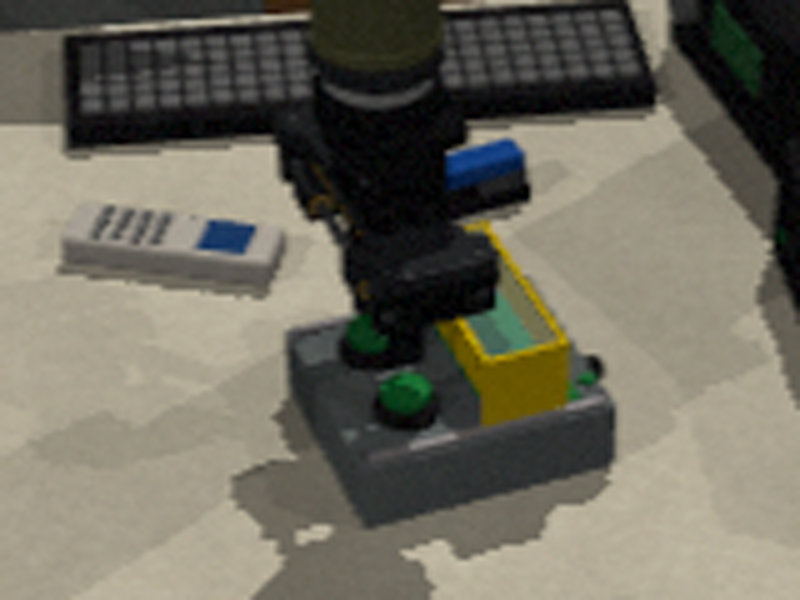

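View pics/wrist5.png

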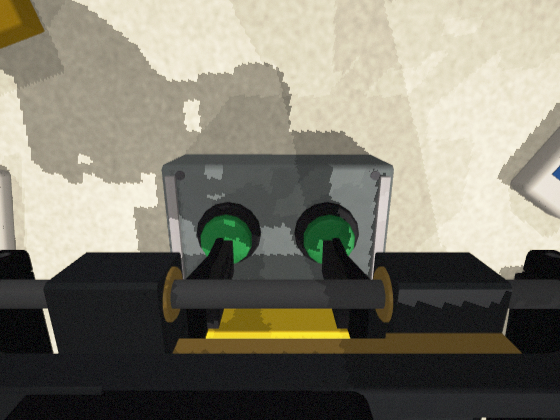

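The buttons are clear. The guard sits at the far end, and each fingertip is over its own cap (wrist picture: caps at (227,238) and (330,238)). I'll lower and press.

```bash
python3 -m pendant '[[53,[6,2,0],[0,0,0]],[53,[12,2,0],[0,0,0]],[53,[13,2,0],[0,0,0]],[53,[13,2,0],[0,0,0]]]'; python3 -m pendant '[[53,[1,0,0],[0,0,0]],[53,[2,0,0],[0,0,0]],[53,[3,0,0],[0,0,0]],[53,[4,0,0],[0,0,0]],[53,[4,0,0],[0,0,0]]]'; python3 -c "
from h import *
plan(-.040,0,.062)"
```

```text
time_s: 7.43
tool_pos: [0.4748, 0.2124, 0.0551]
tool_rot: [110.3, 89.9, -145.8]
force: [-1.4, 0.4, 0.2]
grip_width: 0.053
time_s: 7.85
tool_pos: [0.4756, 0.2129, 0.0525]
tool_rot: [-66.6, 90.0, 37.3]
force: [-1.5, -0.6, 3.7]
grip_width: 0.0527
now local [-40.6  -0.1  52.5] tipz 68.5 F [-1.5 -0.6  3.7] t 7.85 w 0.052732199875218703
world tgt [0.4762 0.2131 0.046 ] shift [ 6.5 -0.6  0.1] turn [-0.0022  0.0002  0.0005] 
axes
 [[ 0.   -0.97 -0.24]
 [ 0.   -0.24  0.97]
 [-1.   -0.    0.  ]]
```

```bash
python3 -m pendant '[[53,[2,0,0],[0,0,0]],[53,[4,0,0],[0,0,0]],[53,[6,0,0],[0,0,0]],[53,[7,0,0],[0,0,0]],[53,[8,0,0],[0,0,0]],[53,[9,0,0],[0,0,0]],[53,[10,0,0],[0,0,0]],[53,[10,0,0],[0,0,0]],[53,[10,0,0],[0,0,0]]]'
python3 - <<'E'
from h import *
plan(-.040,0,.062)
c=optics.read_camera("side");cv2.imwrite("pics/side6.png",cv2.resize(c["image"][90:210,180:340],None,fx=5,fy=5,interpolation=cv2.INTER_CUBIC))
c=optics.read_camera("wrist");cv2.imwrite("pics/wrist6.png",c["image"])
E
```

```text
time_s: 8.6
tool_pos: [0.4757, 0.213, 0.0458]
tool_rot: [-14.9, 89.9, 89.0]
force: [-10.0, -4.6, 26.7]
grip_width: 0.0529
now local [-40.5  -0.   45.8] tipz 61.8 F [-10.   -4.6  26.7] t 8.6 w 0.05288554587460552
world tgt [0.4762 0.2131 0.046 ] shift [-0.2 -0.5  0. ] turn [-0.0023  0.001   0.0003] 
axes
 [[ 0.   -0.97 -0.24]
 [ 0.   -0.24  0.97]
 [-1.   -0.    0.  ]]
```

View pics/side6.png

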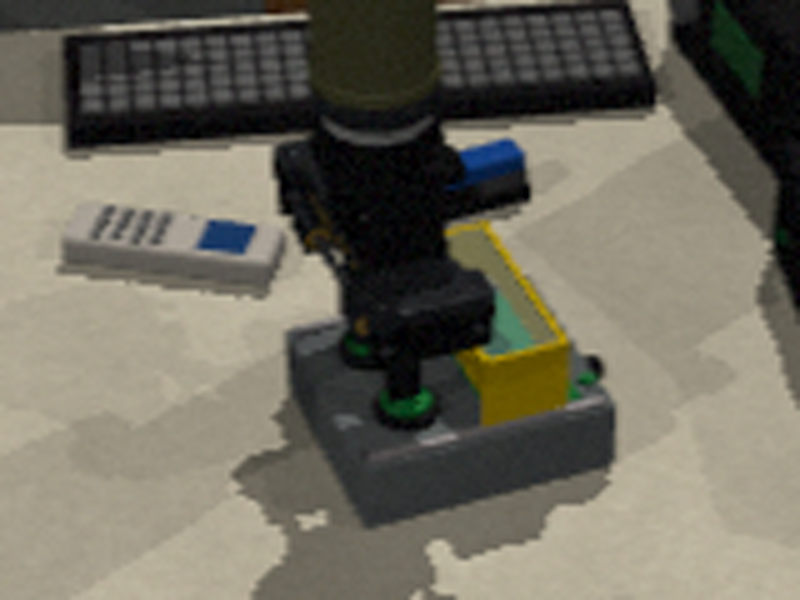

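View pics/wrist6.png

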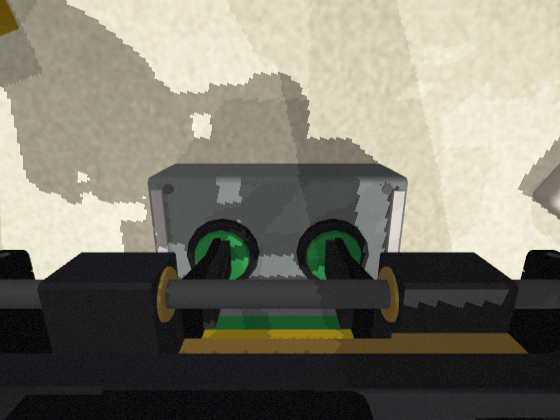

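Both caps are pressed into their collars, with 27 N total and tip z 62 mm, which is bottomed out. I'll hold there for about 2.9 s.

```bash
for i in 1; do python3 -m pendant '[[53,[0,0,0],[0,0,0]],[53,[0,0,0],[0,0,0]],[53,[0,0,0],[0,0,0]],[53,[0,0,0],[0,0,0]],[53,[0,0,0],[0,0,0]],[53,[0,0,0],[0,0,0]],[53,[0,0,0],[0,0,0]],[53,[0,0,0],[0,0,0]],[53,[0,0,0],[0,0,0]],[53,[0,0,0],[0,0,0]]]'; done
python3 -m pendant '[[53,[0,0,0],[0,0,0]],[53,[0,0,0],[0,0,0]],[53,[0,0,0],[0,0,0]],[53,[0,0,0],[0,0,0]],[53,[0,0,0],[0,0,0]],[53,[0,0,0],[0,0,0]],[53,[0,0,0],[0,0,0]],[53,[0,0,0],[0,0,0]],[53,[0,0,0],[0,0,0]],[53,[0,0,0],[0,0,0]]]'
python3 -m pendant '[[53,[0,0,0],[0,0,0]],[53,[0,0,0],[0,0,0]],[53,[0,0,0],[0,0,0]],[53,[0,0,0],[0,0,0]],[53,[0,0,0],[0,0,0]],[53,[0,0,0],[0,0,0]],[53,[0,0,0],[0,0,0]],[53,[0,0,0],[0,0,0]],[53,[0,0,0],[0,0,0]],[53,[0,0,0],[0,0,0]]]'
python3 -m pendant '[[53,[0,0,0],[0,0,0]],[53,[0,0,0],[0,0,0]],[53,[0,0,0],[0,0,0]],[53,[0,0,0],[0,0,0]],[53,[0,0,0],[0,0,0]]]'
```

```text
time_s: 9.53
tool_pos: [0.4757, 0.213, 0.0458]
tool_rot: [-17.3, 89.9, 86.5]
force: [-9.3, -5.0, 27.0]
grip_width: 0.0529
time_s: 10.37
tool_pos: [0.4757, 0.213, 0.0458]
tool_rot: [-17.0, 89.9, 86.8]
force: [-9.4, -4.3, 26.4]
grip_width: 0.0532
time_s: 11.2
tool_pos: [0.4757, 0.213, 0.0458]
tool_rot: [-17.1, 89.9, 86.8]
force: [-9.3, -3.6, 26.5]
grip_width: 0.0534
time_s: 11.62
tool_pos: [0.4757, 0.2129, 0.0458]
tool_rot: [-16.5, 89.9, 87.4]
force: [-8.6, -5.4, 25.8]
grip_width: 0.0531
```

Held steady for over 3 s. I'll lift clear and look at the caps.

```bash
python3 -m pendant '[[53,[-10,0,0],[0,0,0]],[53,[-30,0,0],[0,0,0]],[53,[-60,0,0],[0,0,0]],[53,[-80,0,0],[0,0,0]],[53,[-80,0,0],[0,0,0]],[53,[-80,0,0],[0,0,0]]]'
python3 - <<'E'
from h import *
plan(.077,0,.138)
c=optics.read_camera("side");cv2.imwrite("pics/side7.png",cv2.resize(c["image"][90:210,180:340],None,fx=5,fy=5,interpolation=cv2.INTER_CUBIC))
E
```

```text
time_s: 12.12
tool_pos: [0.4762, 0.2133, 0.123]
tool_rot: [-70.1, 89.8, 33.8]
force: [0.0, 0.9, -0.0]
grip_width: 0.0531
now local [-40.    0.2 123. ] tipz 139.0 F [ 0.   0.9 -0. ] t 12.1167 w 0.053126438346954775
world tgt [0.5897 0.2414 0.122 ] shift [ 1.30e+00 -1.17e+02  1.00e-01] turn [-0.0021  0.001   0.0027] 
axes
 [[ 0.   -0.97 -0.24]
 [ 0.   -0.24  0.97]
 [-1.   -0.    0.  ]]
```

View pics/side7.png

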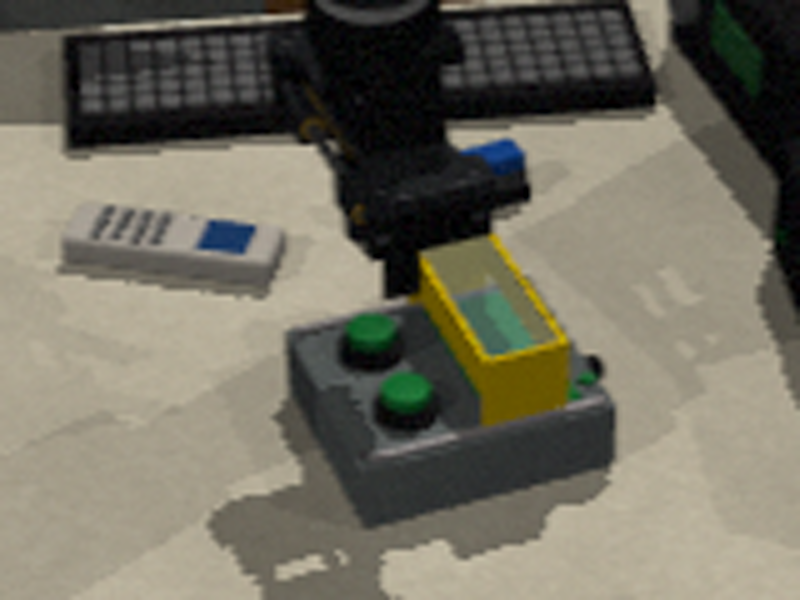

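Both caps are back up and the guard is still open. I'll cross over the guard with the tips at 138 mm, which is 34 mm clear, to its far side.

```bash
python3 -m pendant '[[53,[0,-30,0],[0,0,0]],[53,[0,-60,0],[0,0,0]],[53,[0,-90,0],[0,0,0]],[53,[0,-117,0],[0,0,0]],[53,[0,-117,0],[0,0,0]],[53,[0,-117,0],[0,0,0]]]'
python3 - <<'E'
from h import *
plan(.077,0,.086)
E
```

```text
time_s: 12.67
tool_pos: [0.5885, 0.2402, 0.1193]
tool_rot: [112.5, 89.8, -143.7]
force: [-0.9, -0.3, -0.1]
grip_width: 0.0533
now local [ 75.5  -0.9 119.3] tipz 135.3 F [-0.9 -0.3 -0.1] t 12.6667 w 0.053301481862043996
world tgt [0.5897 0.2414 0.07  ] shift [49.2 -1.7  1. ] turn [-0.0028 -0.0017 -0.004 ] 
axes
 [[-0.   -0.97 -0.24]
 [-0.   -0.24  0.97]
 [-1.    0.   -0.  ]]
```

```bash
python3 -m pendant '[[53,[20,-2,0],[0,0,0]],[53,[40,-2,0],[0,0,0]],[53,[50,-2,0],[0,0,0]],[53,[50,-2,0],[0,0,0]],[53,[50,-2,0],[0,0,0]]]'
python3 - <<'E'
from h import *
plan(-.002,0,.086)
c=optics.read_camera("side");cv2.imwrite("pics/side8.png",cv2.resize(c["image"][90:210,180:340],None,fx=5,fy=5,interpolation=cv2.INTER_CUBIC))
E
```

```text
time_s: 13.08
tool_pos: [0.5897, 0.241, 0.0715]
tool_rot: [96.7, 89.9, -159.4]
force: [-0.0, 0.2, 0.7]
grip_width: 0.053
now local [76.8 -0.4 71.5] tipz 87.5 F [-0.   0.2  0.7] t 13.0833 w 0.05301034921021606
world tgt [0.5131 0.2223 0.07  ] shift [ 1.7 78.8  0.2] turn [-0.002  -0.0002 -0.0021] 
axes
 [[-0.   -0.97 -0.24]
 [-0.   -0.24  0.97]
 [-1.    0.   -0.  ]]
```

View pics/side8.png

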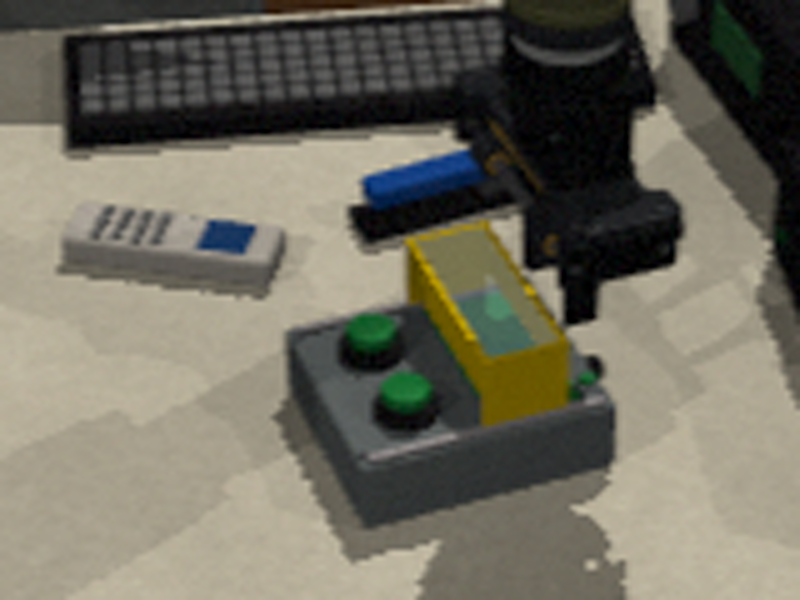

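The fingers stand behind the back wall, clear of it. I'll push towards the robot.

```bash
python3 -m pendant '[[53,[1,6,0],[0,0,0]],[53,[1,11,0],[0,0,0]],[53,[1,15,0],[0,0,0]],[53,[1,19,0],[0,0,0]],[53,[1,24,0],[0,0,0]],[53,[1,29,0],[0,0,0]],[53,[1,34,0],[0,0,0]],[53,[1,39,0],[0,0,0]],[53,[1,44,0],[0,0,0]],[53,[1,49,0],[0,0,0]]]';  python3 -m pendant '[[53,[0,5,0],[0,0,0]],[53,[0,10,0],[0,0,0]],[53,[0,15,0],[0,0,0]],[53,[0,19,0],[0,0,0]],[53,[0,22,0],[0,0,0]],[53,[0,25,0],[0,0,0]],[53,[0,26,0],[0,0,0]],[53,[0,27,0],[0,0,0]],[53,[0,27,0],[0,0,0]]]'
python3 - <<'E'
from h import *
plan(-.003,0,.086)
E
```

```text
time_s: 13.97
tool_pos: [0.543, 0.2295, 0.0714]
tool_rot: [-70.9, 90.0, 33.0]
force: [1.5, 0.5, 1.4]
grip_width: 0.0529
time_s: 14.72
tool_pos: [0.5168, 0.223, 0.071]
tool_rot: [91.3, 90.0, -164.8]
force: [1.6, 0.7, 0.7]
grip_width: 0.0534
now local [ 1.8 -0.2 71. ] tipz 87.0 F [1.6 0.7 0.7] t 14.7167 w 0.053420793158249845
world tgt [0.5121 0.2221 0.07  ] shift [1.  4.8 0.2] turn [-0.0021 -0.     -0.0006] 
axes
 [[-0.   -0.97 -0.24]
 [-0.   -0.24  0.97]
 [-1.    0.   -0.  ]]
```

```bash
python3 -m pendant '[[53,[0,1,0],[0,0,0]],[53,[0,2,0],[0,0,0]],[53,[0,3,0],[0,0,0]],[53,[0,4,0],[0,0,0]],[53,[0,4,0],[0,0,0]]]';  python3 -m pendant '[[53,[0,1,0],[0,0,0]],[53,[0,2,0],[0,0,0]],[53,[0,3,0],[0,0,0]],[53,[0,3,0],[0,0,0]]]'
python3 - <<'E'
from h import *
plan(-.003,0,.086)
E
```

```text
time_s: 15.13
tool_pos: [0.5158, 0.2228, 0.0712]
tool_rot: [-88.1, 89.7, 15.8]
force: [8.6, 3.7, -6.3]
grip_width: 0.0525
time_s: 15.47
tool_pos: [0.5158, 0.2228, 0.0715]
tool_rot: [-87.7, 89.3, 16.2]
force: [16.6, 4.8, -12.1]
grip_width: 0.0529
now local [ 0.8 -0.2 71.5] tipz 87.5 F [ 16.6   4.8 -12.1] t 15.4667 w 0.05292722752547997
world tgt [0.5121 0.2221 0.07  ] shift [1.4 3.8 0.2] turn [-0.0024  0.0005  0.0123] 
axes
 [[ 0.01 -0.97 -0.24]
 [ 0.   -0.24  0.97]
 [-1.   -0.01  0.  ]]
```

It hit a hard stop at 17 N. I'll back off, lift away, and measure the guard.

```bash
python3 -m pendant '[[53,[0,-8,0],[0,0,0]],[53,[0,-25,0],[0,0,0]],[53,[0,-40,0],[0,0,0]],[53,[-30,-40,0],[0,0,0]],[53,[-70,-40,0],[0,0,0]],[53,[-100,-40,0],[0,0,0]],[53,[-100,-40,0],[0,0,0]]]'; python3 -m pendant '[[53,[0,30,0],[0,0,0]],[53,[0,60,0],[0,0,0]],[53,[0,90,0],[0,0,0]],[53,[0,120,0],[0,0,0]],[53,[0,120,0],[0,0,0]]]'
python3 - <<'E'
from h import *
plan(-.083,0,.189)
Rz=Ro.from_euler("z",YAW,degrees=True)
for n in("side","wrist","top"):
    c=optics.read_camera(n);im=c["image"];P=cloud(c)
    L=Rz.inv().apply((np.nan_to_num(P,nan=9)-[*C,0]).reshape(-1,3)).reshape(P.shape)*1000
    hsv=cv2.cvtColor(im,cv2.COLOR_BGR2HSV)
    y=(cv2.inRange(hsv,(20,120,80),(35,255,255))>0)&(abs(L[...,1])<85)&(abs(L[...,0])<100)&(L[...,2]>72)&(L[...,2]<112)
    Y=L[y];print(n,len(Y),np.percentile(Y,[1,50,99],axis=0).round(1).tolist())
    W=Y[(abs(Y[:,1])<55)];print(np.histogram(W[:,0],bins=np.arange(-80,20,5)))
    F=W[W[:,2]<97];print("face",np.median(F,0).round(1) if len(F) else None)
    if n=="side":im=cv2.resize(im[90:210,180:340],None,fx=5,fy=5,interpolation=cv2.INTER_CUBIC)
    cv2.imwrite(f"pics/{n}9.png",im)
E
```

```text
time_s: 16.05
tool_pos: [0.552, 0.232, 0.1777]
tool_rot: [-75.1, 89.5, 28.7]
force: [0.4, 0.5, 1.7]
grip_width: 0.0532
time_s: 16.47
tool_pos: [0.4265, 0.2006, 0.1697]
tool_rot: [92.0, 89.6, -164.0]
force: [0.1, 0.0, -1.0]
grip_width: 0.0531
now local [-9.120e+01 -1.000e-01  1.697e+02] tipz 185.7 F [ 0.1  0.  -1. ] t 16.4667 w 0.05307309441285347
world tgt [0.4345 0.2027 0.173 ] shift [-3.3 -8.2  0.1] turn [-0.0002 -0.0002 -0.0071] 
axes
 [[-0.01 -0.97 -0.24]
 [-0.   -0.24  0.97]
 [-1.    0.01 -0.  ]]
side 368 [[-68.8, -74.0, 72.9], [-54.3, -51.2, 97.8], [-11.3, 66.2, 106.5]]
(array([ 0,  0, 88, 30,  2,  0,  0,  0,  0,  0,  0,  0, 17, 24,  0,  0,  0,
        0,  0]), array([-80, -75, -70, -65, -60, -55, -50, -45, -40, -35, -30, -25, -20,
       -15, -10,  -5,   0,   5,  10,  15]))
face [-67.5  -4.9  88.5]
wrist 2810 [[-66.5, -67.4, 77.2], [-65.7, -0.5, 99.3], [-46.3, 67.0, 105.7]]
(array([   0,    0, 1590,  501,    3,    0,    0,    0,    0,    0,    0,
          0,    0,    0,    0,    0,    0,    0,    0]), array([-80, -75, -70, -65, -60, -55, -50, -45, -40, -35, -30, -25, -20,
       -15, -10,  -5,   0,   5,  10,  15]))
face [-65.9   0.4  87.2]
top 6 [[-15.4, -55.3, 95.4], [-12.7, -50.3, 102.2], [-10.1, -38.9, 103.8]]
(array([0, 0, 0, 0, 0, 0, 0, 0, 0, 0, 0, 0, 2, 3, 0, 0, 0, 0, 0]), array([-80, -75, -70, -65, -60, -55, -50, -45, -40, -35, -30, -25, -20,
       -15, -10,  -5,   0,   5,  10,  15]))
face [-10.  -38.8  95.3]
```

View pics/side9.png

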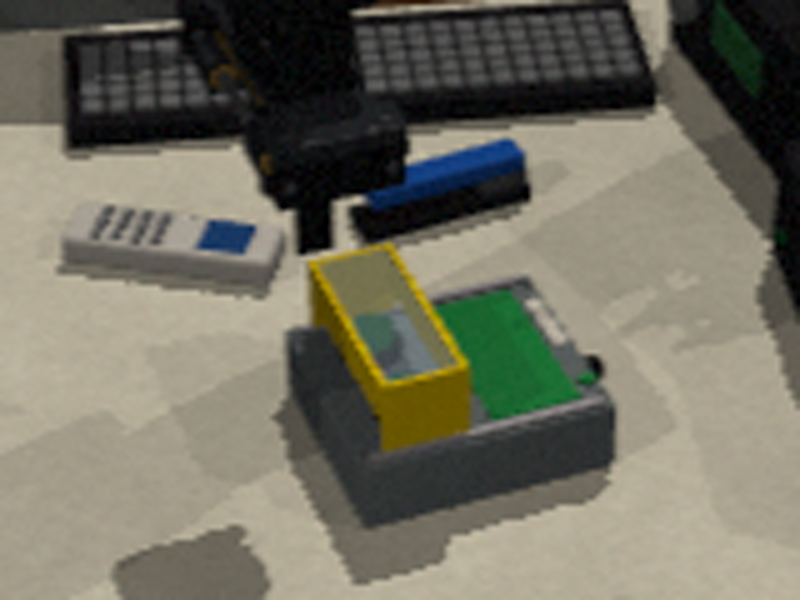

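View pics/wrist9.png

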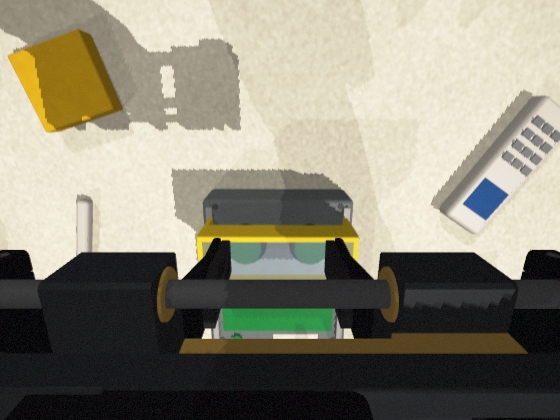

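View pics/top9.png

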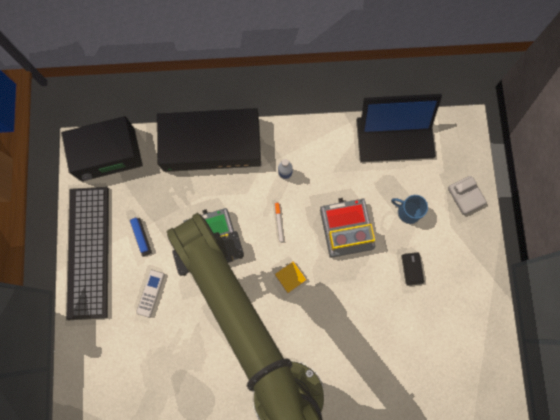

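The guard's front face now measures box x −66 (wrist, which reads about 2 mm high) and −67.5 (side); fully shut is −68. It covers both caps, nothing else has moved, and the arm is clear.

```bash
python3 -c "
from cell import env,telemetry
print(env.sign_off(), telemetry.get_obs()['time_s'])"
```

```text
the job is handed in; nothing more can be done
the job is handed in; nothing more can be done
```

I reset the interlock on the green box and handed the job in after about 16.6 s, well inside the 54 s limit.

- **Opening:** I pushed the guard open to its stop. The force rose to about 14 N with no further travel.
- **Buttons:** I pressed both green buttons to the bottom with one fingertip on each. They carried about 26 N together and the tips were at 62 mm. I held them for about 3 s. The side picture afterwards showed both caps back up.
- **Shutting:** I pushed the guard from behind until it stopped hard at about 17 N. I then lifted the tool well clear, with near-zero force on it.

**Last checks:** the guard's front face measured at box x −67.5 mm by the side camera and −66 mm by the wrist camera. Fully shut is −68 mm; the wrist camera had read about 2 mm high earlier, so I take it as shut. In the last pictures the red box and the loose items looked unmoved, judged by eye.

**Disagreements:**
- **Fingertip position:** `env.tip_reach` says the fingertips are 17 mm ahead of the TCP, but the side and wrist cameras both put them about 16 mm behind it. Because of this, my first push passed over the guard without touching it. I re-measured and used the camera value from then on.
- **Guard travel:** the tool positions at the two stops only fit a full 65 mm of travel if the fingers are about 22 mm wide. The cameras showed about 20 mm. I put that 2 mm gap down to measurement error.

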